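# Load the casting mould and hold it shut

## Robot

A 7-joint arm with a two-finger parallel gripper is mounted at the origin on the work surface; the furniture and walls round the work are solid. World frame = base frame: x ahead of the robot, y to its left, z up, the work surface at z = 0. Lengths are in m, angles in rad, forces in N, time in s.
With the tool pointing down it reaches from about 0.425 to 0.8 m from the base axis. Payload 8.3 kg.
Tool frame: the origin (TCP) lies at the very end of the fingers, on their centre line; the grasp point (between the pads) lies bot.hold_point_z behind it (bot.hold_point_z is the distance from the TCP to the grasp point, in m); z points along the fingers, y is the line along which they close (so a half turn about z gives the same grasp; the last joint's range is limited). The gripper opens to 85 mm and grips with 20 to 120 N. Pads are 22 mm wide; open, the fingers measure 114 mm over their backs; the gripper's body (76 mm by 85 mm) begins 54 mm behind the grasp point. The pads swing forward as they close: fully open they stand 13 mm farther back than shut.
Start: joints at [-1.236, 0.383, 0.016, 1.37, -0.006, 1.388, -0.046], TCP at [0.242, 0.576, 0.231] pointing down, gripper open.
Joint ranges: [-2.95, 2.95], [-0.25, 2.06], [-1.52, 1.56], [0.18, 2.33], [-1.44, 4.58], [0.02, 2.06], [-3.01, 3.01]. Speed limits (rad/s): [2.39, 2.39, 3.01, 3.01, 3.14, 3.14, 3.14].

## Interface

Orientations are given as [roll, pitch, yaw] about the fixed x, y, z axes, in that order (R = Rz(yaw) Ry(pitch) Rx(roll)).
In Python, from bench import bot, grab_frame gives the robot as it stands. The module is installed in compiled form; this text tells all that it offers.
- The arm moves only by the tool move_arm, never from a script. Its argument "increments" is a list of rows, each a list of 7 numbers: the opening in per cent of the stroke, from 0 (shut) to 100 (fully open), then the shift along the tool's x, y, z in cm, then the turn, a rotation vector about the tool's x, y, z in degrees. In form: [[hand, tx, ty, tz, rx, ry, rz], ...]. A call has exactly 5 rows; each row shifts and turns the commanded pose from where the row before left it, along the tool's axes as they then stand; what a row does not reach is not made up. A row lasts 1/12 s, in which the tool goes at most 41.7 mm and 7.16 degrees, less where a joint would pass 70% of its speed; a pose out of reach is approached as far as the arm can. A call is refused whole if a number of a shift passes 4.17 or a number of a turn 7.16, either way. A call with a gripper value outside its range is refused whole. The fingers move at their own pace and stop on an object; the grip force is fixed at half the most. Time passes only in rows, so rows that do not move let the fingers close, or fill a call up. It gives the time, the measured TCP pose, the force, the opening and the grip force at its end, in the units of the state.
- bot.state(): the state, without advancing time (a new reading comes with each control period).
- grab_frame(name): name is "scene" or "top"; returns a dict with "frame" (384x512x3 uint8, red, green, blue), "range_z" (384x512 float32, m along the optical axis (not along the pixel's ray), 0 where there is no reading), "intrinsics" (3x3 intrinsics, pixels), "world_to_cam" (4x4, takes a point from world to camera coordinates). Camera axes: x right, y down, z forward; pixel columns grow to the right and rows downward; lengths in m; the calibration is good to about 2 mm. A picture is of the moment at which its call begins.
- bot.close_job(): hands the job in; it is judged then, once.
The state is a dict: "time_s": time; "joint_positions": joint angles; "qd": joint speeds; "joint_efforts": joint torques, N m; "ee_pos": TCP position; "eef_rot": TCP orientation; "wrist_force": force on the tool from outside, world axes, zero at the start; "wrist_torque": the same for the moment, N m; "grip_width": finger opening in m; "gripper_force": force on a finger pad.
Only numpy, scipy, OpenCV 4.12 (cv2) and the standard library are available. Lean on these libraries where they do the work, as an engineer would, in place of code of your own. Each camera call takes 0.05 s, during which the arm holds its last target. There are 200 camera calls.

## Task

Drop the small brass pattern into the square cavity of the mould's bottom half and let go of it, then fit the top half onto the two dowel pins, pouring lips at the same end, so that the halves close flush. Finish while still holding the mould pressed shut: keep pushing the top half straight down with about 20 N and do not let go. Leave the pot, the dropper bottle and the loupe where they stand.

Things in the scene. Friction and masses are not known exactly. Their poses are not given: they have to be found in the camera images.
- mould_base: Bottom half: loose aluminium block, 1.4 kg, 120 (x) x 74 (y) x 42 mm (z), on the left or right of the bench. In its middle a square cavity, 44 x 44 mm, 32 mm deep, open at the top. Pouring lip 28 mm wide sticking out 14 mm at the +x end. Two dowel pins on top, at x = -44 (large) and +44 mm (small). Origin: centre of underside; x along the length to the lip, z up; x points to +y within 0.3 rad.
- base_face (a point): Point at the centre of the cavity's mouth, level with the top face of the bottom half (42 mm above its underside); axes as the bottom half.
- large_pin (a point): Foot of the large steel dowel pin, on the top face of the bottom half (z = 42 mm). 12 mm thick, 18 mm tall: straight for 8 mm, then tapering to a nose 4 mm wide.
- small_pin (a point): Foot of the small dowel pin, on the top face of the bottom half, at the lip end. 8 mm thick, 18 mm tall: straight for 8 mm, then tapering to a nose 4 mm wide.
- mould_top: Top half: loose aluminium plate, 0.4 kg, lying right way up on the other side from the bottom half, 120 (x) x 74 (y) x 20 mm, with two through holes on its x axis at -44 and +44 mm, a like lip at the +x end and a grip rib on top. Origin: centre of underside; x along the length to the lip, z up; x points to +y within 0.3 rad. Closed, its origin and axes match point base_face.
- top_face (a point): Centre of the underside of the top half, the face that closes on the bottom half; axes as the top half.
- large_hole (a point): Lower mouth, at the underside, of the 14 mm hole of the top half.
- small_hole (a point): Lower mouth, at the underside, of the 10 mm hole of the top half.
- rib_top (a point): Middle of the top of the grip rib, 46 mm above the underside of the top half. The rib is 60 mm long (along x), 14 mm wide (along y) and stands 26 mm above the plate.
- pattern: Small turned brass pattern (45 g) standing upright on the bench: round foot 20 mm wide and 5 mm high, stem 14 mm thick from 7 to 22 mm, small dome to 26 mm. Origin: centre of the underside, z up. It may stand or lie in the cavity.
- pattern_mid (a point): Middle of the pattern, 13 mm above its underside.
- parts_drawers: Fixed grey drawer cabinet, 194 mm high, standing askew in the middle of the bench between the left and the right side, from about 0.30 m to 0.70 m in front of the robot: carry things over it, clear of it; behind the left side, 0.65 m ahead, stands a taller screen, and behind the right a red power unit. Origin: middle of its underside.
- polish_pot: Bystander: closed round pot with a red lid, 58 mm wide, 50 mm tall; origin: centre of the underside. It and the pattern stand nearest to the robot, on either side; which stands where changes.
- flux_dropper: Bystander: brown bottle with a black dropper, 34 mm wide, 102 mm tall, far left; origin: centre of the underside.
- loupe: Bystander: folding loupe, 30 x 65 x 18 mm, lying at the right; origin: centre of the underside.

How it is judged:
By the outcome, as a careful person would: the job done as asked, in the order asked, and still so for the second after the job is handed in, while the arm keeps its last pose, push and grip.
It also fails if it takes over 72 s, if anything falls off the work surface, if the arm or the gripper's body presses on something with over 40 N, if the wrist force passes 120 N, or if a joint passes its speed limit or range.

## Working session

There is one attempt and no reset: what is moved stays moved. The work goes in short steps, Python scripts to look and compute and a tool call to move; the robot and the scene stay as the last step left them, time stands still between calls to the robot, and variables do not carry over. Pictures are saved under pics/ and viewed, at most 12 in all, crops included, and the job is handed in when it is done.

Besides the shell and the picture viewer there is one more tool, called after "Call:" as name(argument=value, ...), one argument or row to a line, values as JSON. move_arm: Moves the arm, as the interface text tells. Its arguments: {"type":"object","properties":{"increments":{"type":"array","items":{"type":"array","items":{"type":"number"}}}},"required":["increments"]}

```bash
mkdir -p pics; cat > h.py <<'E'
import numpy as np, cv2
from bench import bot, grab_frame
def grab(n):
    g=grab_frame(n); return g
def save(g,p,s=None):
    im=g['frame'][:,:,::-1]
    cv2.imwrite(p,im)
def pts(g):
    K=g['intrinsics'];T=np.linalg.inv(g['world_to_cam']);d=g['range_z']
    v,u=np.mgrid[:d.shape[0],:d.shape[1]]
    P=np.stack([(u-K[0,2])/K[0,0]*d,(v-K[1,2])/K[1,1]*d,d,np.ones_like(d)],-1)
    W=(P@T.T)[...,:3]; W[d==0]=np.nan
    return W
def ray(g,u,v,z):
    K=g['intrinsics'];T=np.linalg.inv(g['world_to_cam'])
    r=T[:3,:3]@np.array([(u-K[0,2])/K[0,0],(v-K[1,2])/K[1,1],1]);o=T[:3,3]
    return o+r*(z-o[2])/r[2]
E
python3 - <<'E'
from h import *
print(bot.state(), bot.hold_point_z)
for n in ['scene','top']:
    g=grab(n); save(g,f'pics/{n}0.png'); print(n,np.linalg.inv(g['world_to_cam']).round(3).tolist(),g['intrinsics'].tolist())
    np.savez(f'{n}0.npz',**g)
E
```

```text
{'time_s': 0.0, 'joint_positions': array([-1.23591022,  0.38424267,  0.01635026,  1.37114664, -0.00632167,
        1.38821676, -0.04649303]), 'qd': array([ 1.05639928e-03,  5.60907834e-04, -7.95347582e-05,  5.09992296e-04,
        1.19458025e-04, -8.20605038e-04,  5.06602358e-04]), 'joint_efforts': array([ 1.04462764e-03, -6.27591634e+01,  8.44282396e-01, -3.71822584e+01,
        1.64225284e-02,  1.41392081e-02, -4.02149695e-06]), 'ee_pos': array([0.24186259, 0.57575606, 0.23027927]), 'eef_rot': array([-3.13962733e+00,  5.79763369e-06,  2.74389535e+00]), 'wrist_force': array([-0.27940214,  0.06026156, -0.00826771]), 'wrist_torque': array([0.04251484, 0.00117908, 0.01963286]), 'gripper_force': 0.0, 'grip_width': 0.08564586261998378} 0.0187
scene [[0.794, -0.326, 0.514, -0.357], [-0.608, -0.41, 0.679, -1.018], [-0.01, -0.852, -0.524, 0.881], [0.0, 0.0, 0.0, 1.0]] [[498.91054919556575, 0.0, 259.2003757860418], [0.0, 498.91054919556575, 187.48973744652614], [0.0, 0.0, 1.0]]
top [[0.016, -0.999, 0.045, 0.348], [-1.0, -0.017, -0.013, 0.034], [0.014, -0.045, -0.999, 1.398], [0.0, 0.0, 0.0, 1.0]] [[375.87164807048003, 0.0, 251.77981033039694], [0.0, 375.87164807048003, 192.11669440065398], [0.0, 0.0, 1.0]]
```

View pics/scene0.png

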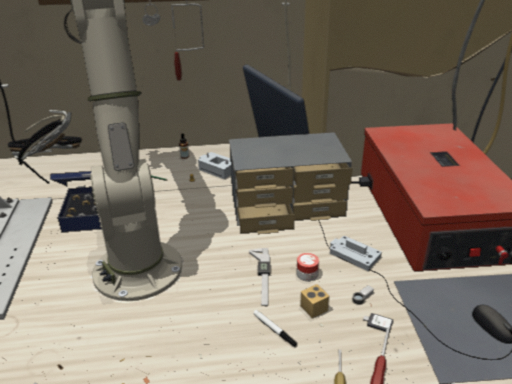

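View pics/top0.png

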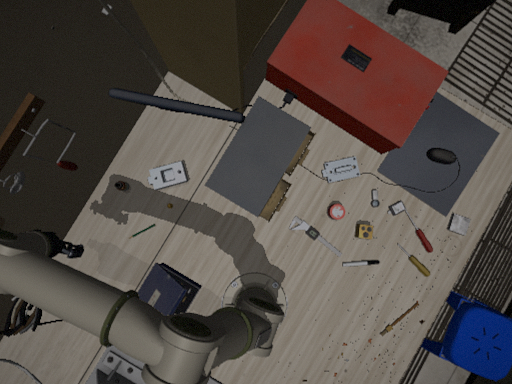

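The top view shows the bottom half on the left at (168,175), lip to the left, with the pattern at (170,205). The top half is on the right at (341,168), the pot at (336,211), and the dropper at (121,185). Next I'll measure these.

```bash
cat > m.py <<'E'
from h import *
G={n:dict(np.load(f'{n}0.npz')) for n in ['scene','top']}
def reg(n,box,zlo,zhi):
    g=G[n];W=pts(g);u0,v0,u1,v1=box
    m=np.zeros(W.shape[:2],np.uint8);s=W[v0:v1,u0:u1,2]
    m[v0:v1,u0:u1]=((s>zlo)&(s<zhi))
    k,l,st,_=cv2.connectedComponentsWithStats(m)
    i=1+np.argmax(st[1:,4]);return g,W,l==i
for nm,n,box,lo,hi in [('base','top',(140,152,195,195),.02,.05),('base','scene',(190,145,235,182),.03,.05),
   ('top','top',(315,150,365,187),.012,.03),('top','scene',(322,232,388,275),.012,.03),('rib','top',(315,150,365,187),.035,.055),('rib','scene',(322,232,388,275),.035,.055),
   ('pat','top',(160,198,180,212),.006,.05),('pat','scene',(184,170,200,184),.006,.05),('pot','top',(322,198,350,224),.03,.06),('drw','top',(200,90,320,225),.17,.21),('scrn','top',(100,80,250,130),.05,.6)]:
    g,W,m=reg(n,box,lo,hi);P=W[m]
    r=cv2.minAreaRect(P[:,:2].astype(np.float32)*1000)
    print(nm,n,m.sum(),'zmed %.4f zmax %.4f'%(np.median(P[:,2]),P[:,2].max()),'mean',P[:,:2].mean(0).round(4),'rect',np.round(r[0],1),np.round(r[1],1),round(r[2],1))
cs=[('top',(135,145,205,215)),('top',(305,145,375,215)),('scene',(180,140,240,200)),('scene',(320,225,390,295))]
ims=[cv2.resize(G[n]['frame'][b[1]:b[3],b[0]:b[2],::-1],(300,300),interpolation=cv2.INTER_CUBIC) for n,b in cs]
cv2.imwrite('pics/crops.png',np.vstack([np.hstack(ims[:2]),np.hstack(ims[2:])]))
E
python3 m.py
```

```text
base top 615 zmed 0.0425 zmax 0.0498 mean [0.4635 0.3247] rect [463.2 328.7] [ 74.7 134. ] 16.8
base scene 320 zmed 0.0366 zmax 0.0486 mean [0.4592 0.3185] rect [464.4 323.5] [ 80.5 141.2] 17.1
top top 599 zmed 0.0208 zmax 0.0291 mean [ 0.4981 -0.3096] rect [ 498.1 -307.3] [ 74.3 134.1] 13.5
top scene 675 zmed 0.0165 zmax 0.0299 mean [ 0.4923 -0.3235] rect [ 497.7 -313.2] [ 81.8 134.9] 13.5
rib top 67 zmed 0.0463 zmax 0.0523 mean [ 0.4988 -0.3125] rect [ 499.1 -313.4] [13.8 60.9] 12.8
rib scene 106 zmed 0.0407 zmax 0.0468 mean [ 0.4978 -0.3215] rect [ 499.1 -320.6] [17.8 60.6] 14.6
pat top 18 zmed 0.0248 zmax 0.0283 mean [0.3573 0.3194] rect [358.7 320.3] [19.4 13.4] 39.6
pat scene 19 zmed 0.0140 zmax 0.0256 mean [0.3558 0.3121] rect [356.6 312.8] [13.7 12. ] 77.5
pot top 217 zmed 0.0505 zmax 0.0569 mean [ 0.3435 -0.2881] rect [ 344.  -289.3] [54.4 57.2] 0.2
drw top 6569 zmed 0.1947 zmax 0.2066 mean [5.17e-01 5.00e-04] rect [514.6  -5.9] [229.3 339.4] 60.0
scrn top 3098 zmed 0.2898 zmax 0.3557 mean [0.6657 0.3383] rect [704.  271.8] [206.2 480.1] 0.8
```

View pics/crops.png

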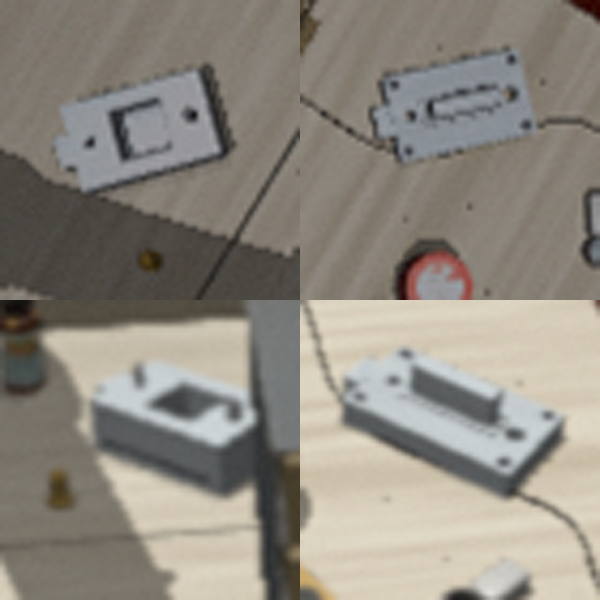

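The crops show the base lip at the left end. In the top view its large pin is at about (179,172) and small pin at (156,178). The top half's large hole is at (354,166) and small hole at (331,172), with the rib between them. Both halves are upright with lips to +y. I'll cross-check by casting rays from both views.

```bash
cat > m2.py <<'E'
from h import *
G={n:dict(np.load(f'{n}0.npz')) for n in ['scene','top']}
def tri(a,b):
    A=[];B=[]
    for n,p in (('top',a),('scene',b)):
        g=G[n];K=g['intrinsics'];T=np.linalg.inv(g['world_to_cam']);r=T[:3,:3]@np.linalg.solve(K,[*p,1]);r/=np.linalg.norm(r);M=np.eye(3)-np.outer(r,r);A.append(M);B.append(M@T[:3,3])
    x=np.linalg.lstsq(np.vstack(A),np.hstack(B),rcond=None)[0];return x,np.linalg.norm(np.vstack(A)@x-np.hstack(B))
for nm,a,b,z in [('Lhole',(354.1,166.1),(369.8,255.9),.02),('Shole',(330.5,171.7),(341.3,243.3),.02),('Lpin',(178.9,171.4),(226.6,162.8),.042),('Spin',(155.6,177.7),(207.6,156.8),.042),('pat',(169.4,205.3),(192,177.5),.016)]:
    x,e=tri(a,b);print(nm,'tri',x.round(4),'res %.4f'%e,'top',ray(G['top'],*a,z)[:2].round(4),'scene',ray(G['scene'],*b,z)[:2].round(4))
E
python3 m2.py
```

```text
Lhole tri [ 0.5123 -0.3612  0.0153] res 0.0017 top [ 0.5127 -0.3607] scene [ 0.5064 -0.3642]
Shole tri [ 0.4907 -0.2743  0.0151] res 0.0003 top [ 0.4904 -0.2734] scene [ 0.4857 -0.2784]
Lpin tri [0.4811 0.2808 0.0364] res 0.0017 top [0.4796 0.2805] scene [0.4766 0.2716]
Spin tri [0.4565 0.3655 0.0333] res 0.0008 top [0.4553 0.3637] scene [0.4485 0.3509]
pat tri [0.3586 0.3182 0.0042] res 0.0027 top [0.3569 0.3168] scene [0.3503 0.2989]
```

```bash
cat > plan.py <<'E'
import sys; from h import *
from scipy.spatial.transform import Rotation as Ro
def plan(x,y,z,yaw,n=5,hand=100):
    s=bot.state();R=Ro.from_euler('xyz',s['eef_rot']);p=s['ee_pos']
    T=Ro.from_euler('xyz',[np.pi,0,np.radians(yaw)]);w=(R.inv()*T).as_rotvec(degrees=True)
    n=max(n,int(np.ceil(abs(w).max()/7.16-.01)))
    d=(np.array([x,y,z])-p)/n;out=[]
    for i in range(n):
        out.append([hand,*(R.inv().apply(d)*100).round(2).tolist(),*(w/n).round(2).tolist()]);R=R*Ro.from_rotvec(w/n,degrees=True)
    print(p.round(4),s['eef_rot'].round(3),s['time_s'],'n',n)
    for r in out: print(r)
if __name__=='__main__': plan(*map(float,sys.argv[1:5]),int(sys.argv[5]),float(sys.argv[6]))
E
python3 plan.py .357 .3185 .08 106.8 10 45
```

```text
[0.2419 0.5758 0.2304] [-3.14   0.     2.744] 0.1 n 10
[45.0, -2.06, -1.92, 1.51, -0.01, 0.0, 5.04]
[45.0, -2.22, -1.74, 1.51, -0.01, 0.0, 5.04]
[45.0, -2.36, -1.53, 1.51, -0.01, 0.0, 5.04]
[45.0, -2.49, -1.32, 1.51, -0.01, 0.0, 5.04]
[45.0, -2.6, -1.1, 1.51, -0.01, 0.0, 5.04]
[45.0, -2.68, -0.87, 1.5, -0.01, 0.0, 5.04]
[45.0, -2.75, -0.63, 1.5, -0.01, 0.0, 5.04]
[45.0, -2.79, -0.38, 1.5, -0.01, 0.0, 5.04]
[45.0, -2.82, -0.14, 1.5, -0.01, 0.0, 5.04]
[45.0, -2.82, 0.11, 1.5, -0.01, 0.0, 5.04]
```

Call:
move_arm(
  increments=[
    [45,-2.06,-1.92,1.5,0,0,5.04],
    [45,-2.22,-1.74,1.5,0,0,5.04],
    [45,-2.36,-1.53,1.5,0,0,5.04],
    [45,-2.49,-1.32,1.5,0,0,5.04],
    [45,-2.6,-1.1,1.5,0,0,5.04],
  ],
)

```text
time_s: 0.52
ee_pos: [0.2999, 0.446, 0.1552]
eef_rot: [-3.141, 0.0, 2.3]
wrist_force: [0.7, 0.6, 0.5]
grip_width: 0.0387
gripper_force: 0.0
```

Call:
move_arm(
  increments=[
    [45,-2.68,-0.87,1.5,0,0,5.04],
    [45,-2.75,-0.63,1.5,0,0,5.04],
    [45,-2.79,-0.38,1.5,0,0,5.04],
    [45,-2.82,-0.14,1.5,0,0,5.04],
    [45,-2.82,0.11,1.5,0,0,5.04],
  ],
)

```text
time_s: 0.93
ee_pos: [0.3573, 0.3173, 0.0804]
eef_rot: [-3.141, 0.0, 1.86]
wrist_force: [1.3, 0.8, -1.1]
grip_width: 0.0384
gripper_force: 0.0
```

Call:
move_arm(
  increments=[
    [45,0,0,0,0,0,0],
    [45,0,0,0,0,0,0],
    [45,0,0,0,0,0,0],
    [45,0,0,0,0,0,0],
    [45,0,0,0,0,0,0],
  ],
)

```text
time_s: 1.35
ee_pos: [0.3569, 0.3203, 0.0818]
eef_rot: [3.141, -0.001, 1.867]
wrist_force: [0.1, 0.1, 0.0]
grip_width: 0.0384
gripper_force: 0.0
```

```bash
cat > look.py <<'E'
from h import *
import sys
k=sys.argv[1];b={'top':eval(sys.argv[2]),'scene':eval(sys.argv[3])};o=[]
for n in ['top','scene']:
    g=grab(n);np.savez(f'{n}{k}.npz',**g);x=b[n];o.append(cv2.resize(g['frame'][x[1]:x[3],x[0]:x[2],::-1],(400,400),interpolation=cv2.INTER_CUBIC))
cv2.imwrite(f'pics/look{k}.png',np.hstack(o));s=bot.state();print(s['ee_pos'].round(4),s['eef_rot'].round(3),s['grip_width'],s['time_s'],s['wrist_force'].round(1))
E
python3 look.py 1 "(130,140,210,220)" "(160,120,240,200)"
```

```text
[0.357  0.3199 0.0816] [ 3.141 -0.     1.866] 0.03846093019452012 1.45 [-0.2 -0.1 -0.1]
```

View pics/look1.png

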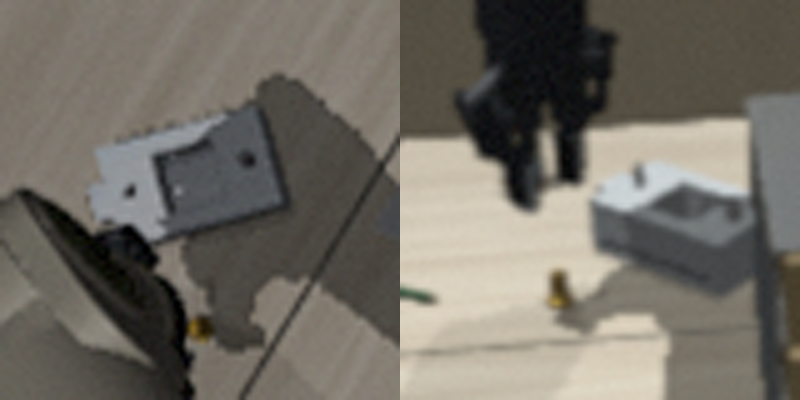

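The scene view shows the fingertips at about (185,161) and (194,156), above the pattern at (192,178). I'll use the known tool position to check the scene camera's bias.

```bash
python3 - <<'E'
from h import *
g=dict(np.load('scene1.npz'));s=bot.state();M=g['world_to_cam'];K=g['intrinsics']
def pr(p):
    q=K@(M[:3,:3]@p+M[:3,3]);return (q[:2]/q[2]).round(1)
p=s['ee_pos'];yd=np.array([np.cos(np.radians(16.8)),np.sin(np.radians(16.8)),0])
for d in (-.019-.007,0,.019+.007): print(d,pr(p+d*yd+[0,0,.004]))
print('pat',pr(np.array([.358,.3185,.0])),pr(np.array([.358,.3185,.026])))
for z in (.0,.026): print(ray(g,192,{0:180.5,.026:174.5}[z],z))
W=pts(g)
b=g['frame'].astype(int).sum(2)
for c in [(180,150,190,163),(189,148,198,158)]:
    u0,v0,u1,v1=c;m=b[v0:v1,u0:u1]<150;P=W[v0:v1,u0:u1][m];P=P[np.isfinite(P[:,2])&(P[:,0]<.5)&(P[:,1]<.5)];print(len(P),np.median(P,0).round(4),P[:,2].min())
E
```

```text
-0.026 [183.6 159.7]
0 [188.8 156.7]
0.026 [194.  153.8]
pat [191.4 178.5] [190.7 172.1]
[0.35282649 0.30557881 0.        ]
[0.35266788 0.30123917 0.026     ]
49 [0.3288 0.3018 0.114 ] 0.08967163457133087
32 [0.3774 0.3204 0.1   ] 0.08414071720731253
```

Call:
move_arm(
  increments=[
    [45,-0.1,0.05,1.5,0,0,0],
    [45,-0.1,0,1.5,0,0,0],
    [45,0,0,1.5,0,0,0],
    [45,0,0,1.5,0,0,0],
    [45,0,0,1.5,0,0,0],
  ],
)

```text
time_s: 1.87
ee_pos: [0.3582, 0.3177, 0.0058]
eef_rot: [3.141, -0.0, 1.865]
wrist_force: [0.0, 0.2, 0.8]
grip_width: 0.0385
gripper_force: 0.0
```

Call:
move_arm(
  increments=[
    [30,0,0,0,0,0,0],
    [0,0,0,0,0,0,0],
    [0,0,0,0,0,0,0],
    [0,0,0,0,0,0,0],
    [0,0,0,0,0,0,0],
  ],
)

```text
time_s: 2.28
ee_pos: [0.3588, 0.3177, 0.0072]
eef_rot: [3.14, -0.001, 1.864]
wrist_force: [0.5, -0.3, -0.7]
grip_width: 0.0122
gripper_force: 54.6
```

Call:
move_arm(
  increments=[
    [45,0,0,0,0,0,0],
    [45,0,0,0,0,0,0],
    [45,0,0,0.2,0,0,0],
    [45,0,0,0.2,0,0,0],
    [0,0,0,0,0,0,0],
  ],
)

```text
time_s: 2.7
ee_pos: [0.358, 0.3169, 0.0019]
eef_rot: [-3.141, 0.0, 1.864]
wrist_force: [0.1, 0.1, 0.1]
grip_width: 0.0277
gripper_force: 0.0
```

Call:
move_arm(
  increments=[
    [0,0,0,0,0,0,0],
    [0,0,0,0,0,0,0],
    [0,0,0,0,0,0,0],
    [0,0,0,-1,0,0,0],
    [0,0,0,-2,0,0,0],
  ],
)

```text
time_s: 3.12
ee_pos: [0.357, 0.3158, 0.0311]
eef_rot: [-3.138, 0.002, 1.864]
wrist_force: [-0.0, 0.1, -0.4]
grip_width: 0.0147
gripper_force: 58.6
```

```bash
python3 plan.py .4655 .322 .10 106.8 10 0; python3 look.py 2 "(130,140,210,220)" "(160,120,240,200)"
```

```text
[0.357  0.3158 0.0311] [-3.138e+00  2.000e-03  1.864e+00] 3.1167 n 10
[0.0, -0.26, 1.05, -0.69, -0.02, 0.01, 0.0]
[0.0, -0.26, 1.05, -0.69, -0.02, 0.01, 0.0]
[0.0, -0.26, 1.05, -0.69, -0.02, 0.01, 0.0]
[0.0, -0.26, 1.05, -0.69, -0.02, 0.01, 0.0]
[0.0, -0.26, 1.05, -0.69, -0.02, 0.01, 0.0]
[0.0, -0.25, 1.06, -0.69, -0.02, 0.01, 0.0]
[0.0, -0.25, 1.06, -0.69, -0.02, 0.01, 0.0]
[0.0, -0.25, 1.06, -0.69, -0.02, 0.01, 0.0]
[0.0, -0.25, 1.06, -0.69, -0.02, 0.01, 0.0]
[0.0, -0.25, 1.06, -0.69, -0.02, 0.01, 0.0]
[0.3599 0.3185 0.0352] [ 3.138e+00 -2.000e-03  1.864e+00] 0.014814527598615571 3.2167 [ 1.1  0.5 -0.3]
```

View pics/look2.png

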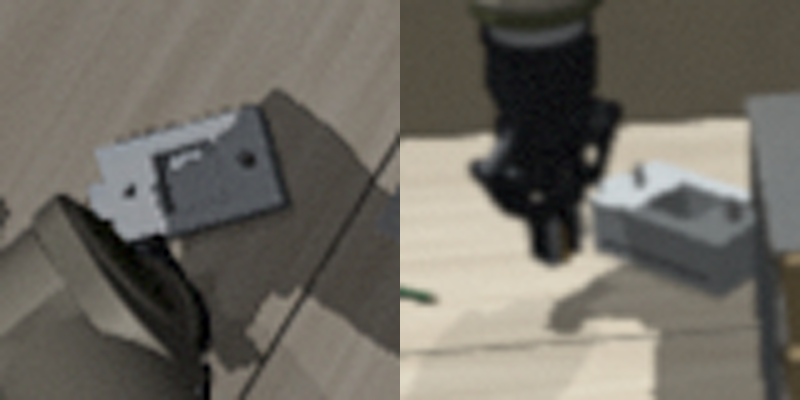

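The pattern is held by its stem (14.7 mm wide) between the fingers. Carrying it over the cavity.

Call:
move_arm(
  increments=[
    [0,0,0,-2.2,0,0,0],
    [0,-0.6,2.2,-1.8,0,0,0],
    [0,-0.7,2.7,0,0,0,0],
    [0,-0.7,2.7,0,0,0,0],
    [0,-0.7,2.6,0,0,0,0],
  ],
)

```text
time_s: 3.63
ee_pos: [0.4652, 0.3211, 0.0731]
eef_rot: [3.14, -0.001, 1.865]
wrist_force: [0.6, 0.7, -0.1]
grip_width: 0.0146
gripper_force: 58.7
```

Call:
move_arm(
  increments=[
    [0,0,0,0,0,0,0],
    [0,0,0,0,0,0,0],
    [0,0,0,0,0,0,0],
    [0,0,0,0,0,0,0],
    [0,0,0,0,0,0,0],
  ],
)

```text
time_s: 4.05
ee_pos: [0.4626, 0.3212, 0.0722]
eef_rot: [-3.141, -0.0, 1.866]
wrist_force: [0.1, 0.4, 0.7]
grip_width: 0.015
gripper_force: 58.8
```

```bash
python3 plan.py .4658 .322 .049 106.8 5 0; python3 look.py 3 "(130,140,210,220)" "(180,130,240,190)"
```

```text
[0.4626 0.3212 0.0722] [-3.141 -0.     1.866] 4.05 n 5
[0.0, -0.0, 0.07, 0.46, -0.01, -0.0, 0.02]
[0.0, -0.0, 0.07, 0.46, -0.01, -0.0, 0.02]
[0.0, -0.0, 0.07, 0.46, -0.01, -0.0, 0.02]
[0.0, -0.0, 0.07, 0.46, -0.01, -0.0, 0.02]
[0.0, -0.0, 0.07, 0.46, -0.01, -0.0, 0.02]
[0.463  0.3211 0.0724] [-3.141 -0.     1.865] 0.015125163697050987 4.15 [ 0.3 -0.4 -0.2]
```

View pics/look3.png

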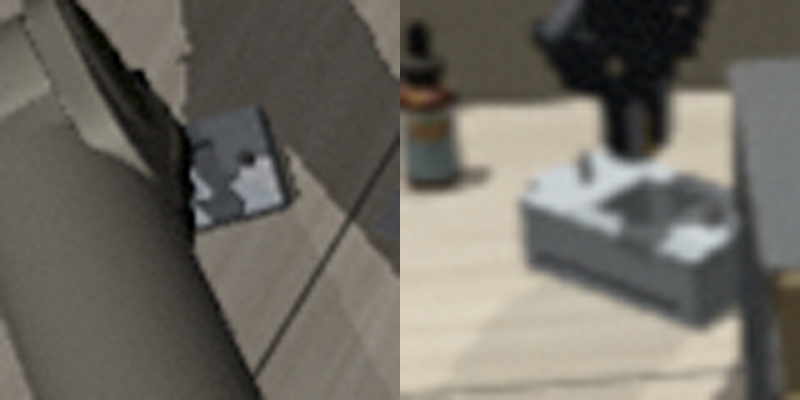

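```bash
python3 - <<'E'
from h import *
g=dict(np.load('scene3.npz'));M=g['world_to_cam'];K=g['intrinsics'];t=dict(np.load('top0.npz'))
def pr(p):
    q=K@(M[:3,:3]@p+M[:3,3]);q=q[:2]/q[2]; return ((q-[180,130])*400/60+[400,0]+3).round(0), q
print('face',pr(np.array([.4655,.322,.042])),'tcp',pr(np.array([.463,.3211,.0724])),pr(np.array([.463,.3211,.042])))
a=np.radians(106.8);X=np.array([np.cos(a),np.sin(a),0]);Y=np.array([-X[1],X[0],0])
for i,j in ((22,22),(22,-22),(-22,-22),(-22,22)): print(i,j,pr(np.array([.4655,.322,.042])+X*i/1e3+Y*j/1e3)[0])
for k in (44,-44):print('pin',pr(np.array([.4655,.322,.042])+X*k/1e3)[0],pr(np.array([.4655,.322,.06])+X*k/1e3)[0])
# cavity in top view: depth inside
W=pts(t);b=W[152:195,140:195];m=(b[...,2]<.033)&(b[...,2]>.003)
P=b[m];c=P[:,:2]-[.4655,.322];lx=c@X[:2];ly=c@Y[:2];k=(abs(lx)<.03)&(abs(ly)<.03);print(k.sum(),lx[k].min(),lx[k].max(),ly[k].min(),ly[k].max(),np.median(P[k,2]))
E
```

```text
face (array([643., 192.]), array([216.0196394, 158.3890912])) tcp (array([637., 143.]), array([215.08229584, 151.06668164])) (array([640., 194.]), array([215.56858314, 158.69139866]))
22 22 [585. 197.]
22 -22 [638. 165.]
-22 -22 [701. 187.]
-22 22 [648. 220.]
pin [580. 170.] [578. 141.]
pin [707. 215.] [706. 185.]
139 -0.015948462214377585 0.024289795757956114 -0.022717036764160675 0.018456814904737367 0.011249695867418863
```

Call:
move_arm(
  increments=[
    [0,0.1,0.2,0.6,0,0,0],
    [0,0,0.2,0.7,0,0,0],
    [0,0,0,0.6,0,0,0],
    [0,0,0,0.5,0,0,0],
    [0,0,0,0,0,0,0],
  ],
)

```text
time_s: 4.57
ee_pos: [0.4664, 0.3222, 0.0465]
eef_rot: [-3.139, 0.001, 1.864]
wrist_force: [0.6, -0.3, -0.8]
grip_width: 0.0149
gripper_force: 58.8
```

Call:
move_arm(
  increments=[
    [0,0,0,0,0,0,0],
    [45,0,0,0,0,0,0],
    [45,0,0,0,0,0,0],
    [45,0,0,0,0,0,0],
    [45,0,0,-1,0,0,0],
  ],
)

```text
time_s: 4.98
ee_pos: [0.4663, 0.3223, 0.0571]
eef_rot: [-3.139, 0.001, 1.864]
wrist_force: [-0.5, -0.2, -1.0]
grip_width: 0.0382
gripper_force: 0.0
```

Call:
move_arm(
  increments=[
    [45,0,0,-4,0,0,0],
    [45,0,0,-4.1,0,0,0],
    [45,0,0,-4.1,0,0,0],
    [45,0,0,-4.1,0,0,0],
    [45,0,0,-4.1,0,0,0],
  ],
)

```text
time_s: 5.4
ee_pos: [0.467, 0.3224, 0.2656]
eef_rot: [3.14, -0.001, 1.864]
wrist_force: [1.9, 1.2, -0.3]
grip_width: 0.0383
gripper_force: 0.0
```

```bash
python3 plan.py .49 -.3 .28 103.2 15 45
```

```text
[0.467  0.3224 0.2656] [ 3.140e+00 -1.000e-03  1.864e+00] 5.4 n 15
[45.0, -4.02, -1.05, -0.1, 0.0, -0.0, 0.24]
[45.0, -4.02, -1.04, -0.1, 0.0, -0.0, 0.24]
[45.0, -4.03, -1.02, -0.1, 0.0, -0.0, 0.24]
[45.0, -4.03, -1.0, -0.1, 0.0, -0.0, 0.24]
[45.0, -4.03, -0.98, -0.1, 0.0, -0.0, 0.24]
[45.0, -4.04, -0.97, -0.1, 0.0, -0.0, 0.24]
[45.0, -4.04, -0.95, -0.1, 0.0, -0.0, 0.24]
[45.0, -4.05, -0.93, -0.1, 0.0, -0.0, 0.24]
[45.0, -4.05, -0.92, -0.1, 0.0, -0.0, 0.24]
[45.0, -4.05, -0.9, -0.1, 0.0, -0.0, 0.24]
[45.0, -4.06, -0.88, -0.1, 0.0, -0.0, 0.24]
[45.0, -4.06, -0.87, -0.1, 0.0, -0.0, 0.24]
[45.0, -4.06, -0.85, -0.1, 0.0, -0.0, 0.24]
[45.0, -4.07, -0.83, -0.1, 0.0, -0.0, 0.24]
[45.0, -4.07, -0.82, -0.1, 0.0, -0.0, 0.24]
```

Call:
move_arm(
  increments=[
    [45,-4.02,-1.04,-0.1,0,0,0.24],
    [45,-4.02,-1.04,-0.1,0,0,0.24],
    [45,-4.02,-1.02,-0.1,0,0,0.24],
    [45,-4.02,-1.0,-0.1,0,0,0.24],
    [45,-4.02,-0.98,-0.1,0,0,0.24],
  ],
)

```text
time_s: 5.82
ee_pos: [0.4747, 0.1136, 0.2685]
eef_rot: [3.14, -0.001, 1.843]
wrist_force: [1.3, -0.1, -1.1]
grip_width: 0.0382
gripper_force: 0.0
```

Call:
move_arm(
  increments=[
    [45,-4.04,-0.97,-0.1,0,0,0.24],
    [45,-4.04,-0.95,-0.1,0,0,0.24],
    [45,-4.04,-0.93,-0.1,0,0,0.24],
    [45,-4.04,-0.92,-0.1,0,0,0.24],
    [45,-4.04,-0.9,-0.1,0,0,0.24],
  ],
)

```text
time_s: 6.23
ee_pos: [0.4822, -0.0937, 0.2736]
eef_rot: [3.14, -0.0, 1.822]
wrist_force: [0.6, -0.4, -0.5]
grip_width: 0.0387
gripper_force: 0.0
```

```bash
python3 plan.py .4993 -.3137 .28 103.2 5 45; python3 look.py 4 "(140,150,200,210)" "(180,130,240,190)"; python3 - <<'E'
from h import *
t=dict(np.load('top4.npz'));W=pts(t)
a=np.radians(106.8);X=np.array([np.cos(a),np.sin(a)]);Y=np.array([-X[1],X[0]])
c=W[...,:2]-[.4655,.322];lx=c@X;ly=c@Y
k=(abs(lx)<.02)&(abs(ly)<.02)
f=t['frame'].astype(int);br=k&(f[...,0]-f[...,2]>35)
print(br.sum(),W[br].round(3)[::3],np.percentile(W[k][:,2],[5,50,95]))
E
```

```text
[ 0.4822 -0.0937  0.2736] [ 3.14  -0.     1.822] 6.2333 n 5
[45.0, -4.35, -0.76, -0.13, 0.02, -0.01, 0.24]
[45.0, -4.35, -0.74, -0.13, 0.02, -0.01, 0.24]
[45.0, -4.35, -0.73, -0.13, 0.02, -0.01, 0.24]
[45.0, -4.36, -0.71, -0.13, 0.02, -0.01, 0.24]
[45.0, -4.36, -0.69, -0.13, 0.02, -0.01, 0.24]
[ 0.4817 -0.0999  0.2741] [3.139e+00 2.000e-03 1.810e+00] 0.03811657761143696 6.3333 [ 0.1  1.1 -0.6]
17 [[0.47  0.328 0.034]
 [0.472 0.321 0.019]
 [0.466 0.32  0.038]
 [0.462 0.327 0.038]
 [0.464 0.319 0.024]
 [0.46  0.322 0.029]] [0.00634777 0.01169619 0.03460496]
```

View pics/look4.png

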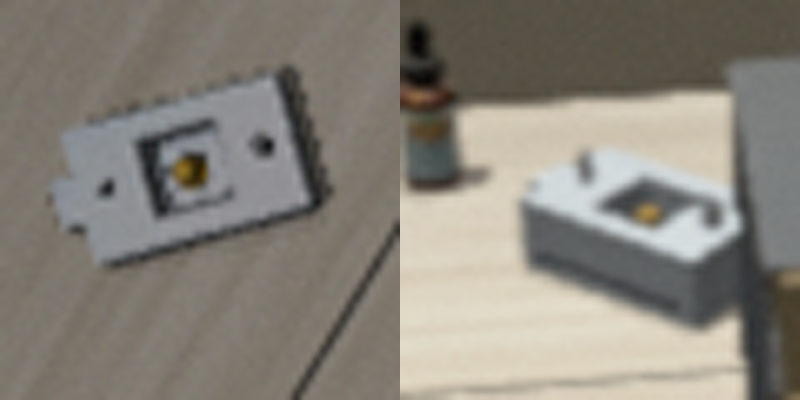

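The pattern stands upright in the middle of the cavity: top crop (190,170), scene crop (650,212). Now to the top half.

Call:
move_arm(
  increments=[
    [45,-4.1,-0.7,-0.1,0,0,0.2],
    [45,-4.1,-0.7,-0.1,0,0,0],
    [45,-4.1,-0.7,0,0,0,0],
    [45,-4.1,-0.7,0,0,0,0],
    [45,-4.1,-0.7,0,0,0,0],
  ],
)

```text
time_s: 6.75
ee_pos: [0.4993, -0.3004, 0.2755]
eef_rot: [3.14, 0.0, 1.82]
wrist_force: [0.3, 0.2, 1.4]
grip_width: 0.0385
gripper_force: 0.0
```

Call:
move_arm(
  increments=[
    [45,-0.5,0,4,0,0,0],
    [45,0,0,4,0,0,0],
    [45,0,0,4,0,0,0],
    [45,0,0,4,0,0,0],
    [45,0,0,1,0,0,0],
  ],
)

```text
time_s: 7.17
ee_pos: [0.4977, -0.3013, 0.0989]
eef_rot: [-3.135, -0.006, 1.819]
wrist_force: [-1.0, 2.4, -1.3]
grip_width: 0.0387
gripper_force: 0.0
```

```bash
python3 look.py 5 "(305,140,375,210)" "(315,200,395,280)"; python3 plan.py .4993 -.3137 .03 103.2 5 45;  python3 - <<'E'
from h import *
g=dict(np.load('scene5.npz'));M=g['world_to_cam'];K=g['intrinsics']
s=bot.state()
def pr(p):
    q=K@(M[:3,:3]@p+M[:3,3]);q=q[:2]/q[2]; return ((q-[315,200])*5+[400,0]+2).round(0)
p=s['ee_pos'];d=np.array([np.cos(.23),np.sin(.23),0])
print('tcp',pr(p),pr(p-.026*d),pr(p+.026*d))
X=np.array([-d[1],d[0],0])
for k in (-30,30):
  for j in (-7,7): print('rib',k,j,pr(np.array([.4993,-.3137,.046])+X*k/1e3-d*j/1e3))
E
```

```text
[ 0.4994 -0.3026  0.1032] [-3.138e+00 -3.000e-03  1.819e+00] 0.03797145201559869 7.2667 [-0.3  0.1  0.7]
[ 0.4994 -0.3026  0.1032] [-3.138e+00 -3.000e-03  1.819e+00] 7.2667 n 5
[45.0, -0.22, -0.05, 1.46, -0.04, -0.03, 0.2]
[45.0, -0.22, -0.05, 1.46, -0.04, -0.03, 0.2]
[45.0, -0.22, -0.05, 1.46, -0.04, -0.03, 0.2]
[45.0, -0.22, -0.05, 1.46, -0.04, -0.03, 0.2]
[45.0, -0.22, -0.05, 1.46, -0.04, -0.03, 0.2]
tcp [596. 107.] [571. 130.] [621.  85.]
rib -30 -7 [657. 218.]
rib -30 7 [644. 230.]
rib 30 -7 [560. 176.]
rib 30 7 [547. 188.]
```

View pics/look5.png

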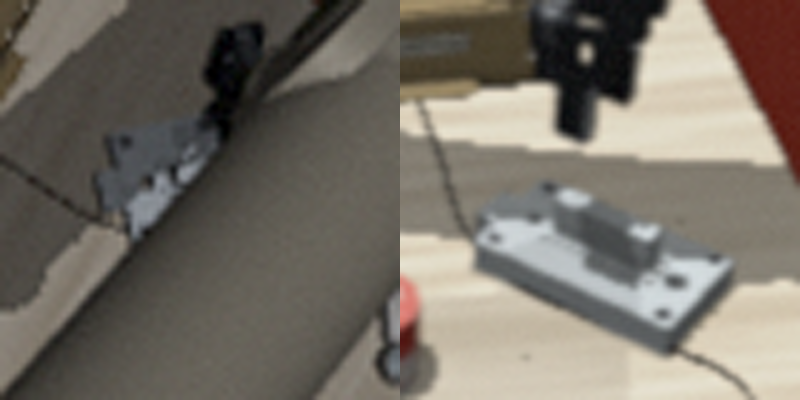

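The fingertips straddle the rib line, with tips at (575,137) and (620,100) and the rib from (555,195) to (660,228). This agrees with the measured pose to about 2 mm, so I'm descending.

Call:
move_arm(
  increments=[
    [45,-0.5,-0.1,1.5,0,0,0.5],
    [45,-0.6,-0.1,1.5,0,0,0.5],
    [45,0,0,1.6,0,0,0],
    [45,0,0,1.6,0,0,0],
    [45,0,0,1.5,0,0,0],
  ],
)

```text
time_s: 7.68
ee_pos: [0.5032, -0.3162, 0.0295]
eef_rot: [3.138, 0.003, 1.801]
wrist_force: [-0.3, 0.6, -0.4]
grip_width: 0.0383
gripper_force: 0.0
```

Call:
move_arm(
  increments=[
    [45,0,0,0,0,0,0],
    [0,0,0,0,0,0,0],
    [0,0,0,0,0,0,0],
    [0,0,0,0,0,0,0],
    [0,0,0,0,0,0,0],
  ],
)

```text
time_s: 8.1
ee_pos: [0.5025, -0.316, 0.0298]
eef_rot: [3.139, 0.002, 1.801]
wrist_force: [-0.3, 0.5, 7.5]
grip_width: 0.0127
gripper_force: 61.4
```

Call:
move_arm(
  increments=[
    [45,0,0,0,0,0,0],
    [45,0,0,0,0,0,0],
    [45,0,0,0.3,0,0,0],
    [45,0,0,0.3,0,0,0],
    [45,0,0,0,0,0,0],
  ],
)

```text
time_s: 8.52
ee_pos: [0.5008, -0.3143, 0.0205]
eef_rot: [-3.141, -0.001, 1.802]
wrist_force: [-0.6, 0.2, 0.0]
grip_width: 0.0385
gripper_force: 0.0
```

Call:
move_arm(
  increments=[
    [0,0,0,0,0,0,0],
    [0,0,0,0,0,0,0],
    [0,0,0,0,0,0,0],
    [0,0,0,0,0,0,0],
    [0,0,0,0,0,0,0],
  ],
)

```text
time_s: 8.93
ee_pos: [0.5012, -0.3149, 0.0214]
eef_rot: [3.142, 0.0, 1.801]
wrist_force: [-0.6, -0.8, 0.8]
grip_width: 0.0131
gripper_force: 59.7
```

Call:
move_arm(
  increments=[
    [0,0,0,-2,0,0,0],
    [0,0,0,-4,0,0,0],
    [0,0,0,-4,0,0,0],
    [0,0,0,-4,0,0,0],
    [0,0,0,-4,0,0,0],
  ],
)

```text
time_s: 9.35
ee_pos: [0.5003, -0.3145, 0.2025]
eef_rot: [-3.14, -0.001, 1.801]
wrist_force: [1.3, 0.0, -2.5]
grip_width: 0.0124
gripper_force: 59.3
```

Call:
move_arm(
  increments=[
    [0,0,0,-4,0,0,0],
    [0,0,0,-4,0,0,0],
    [0,0,0,-2,0,0,0],
    [0,0,0,0,0,0,0],
    [0,0,0,0,0,0,0],
  ],
)

```text
time_s: 9.77
ee_pos: [0.5013, -0.315, 0.3016]
eef_rot: [3.141, 0.001, 1.801]
wrist_force: [0.0, 0.4, -4.6]
grip_width: 0.0126
gripper_force: 59.5
```

```bash
python3 plan.py .4660 .322 .305 106.8 20 0|awk 'NR%5<3'; python3 look.py 6 "(290,110,390,210)" "(300,110,440,250)"; python3 -c "
from h import *
s=bot.state();print(s['wrist_force'],s['wrist_torque'],s['grip_width'],s['gripper_force'])"
```

```text
[ 0.5013 -0.315   0.3016] [3.141e+00 1.000e-03 1.801e+00] 9.7667 n 20
[0.0, 3.14, 0.56, -0.02, 0.0, 0.0, -0.18]
[0.0, 3.14, 0.59, -0.02, 0.0, 0.0, -0.18]
[0.0, 3.13, 0.6, -0.02, 0.0, 0.0, -0.18]
[0.0, 3.13, 0.6, -0.02, 0.0, 0.0, -0.18]
[0.0, 3.13, 0.63, -0.02, 0.0, 0.0, -0.18]
[0.0, 3.12, 0.64, -0.02, 0.0, 0.0, -0.18]
[0.0, 3.12, 0.65, -0.02, 0.0, 0.0, -0.18]
[0.0, 3.12, 0.68, -0.02, 0.0, 0.0, -0.18]
[0.0, 3.11, 0.69, -0.02, 0.0, 0.0, -0.18]
[0.0, 3.11, 0.7, -0.02, 0.0, 0.0, -0.18]
[0.0, 3.1, 0.73, -0.02, 0.0, 0.0, -0.18]
[0.0, 3.1, 0.74, -0.02, 0.0, 0.0, -0.18]
[ 0.5006 -0.3141  0.2992] [-3.139e+00 -2.000e-03  1.801e+00] 0.013039647343711505 9.8667 [ 0.6  0.5 -3.5]
[ 0.5545319   0.49341834 -3.52705763] [ 0.04399779 -0.01738735 -0.00614041] 0.013039647343711505 59.442468881607056
```

View pics/look6.png

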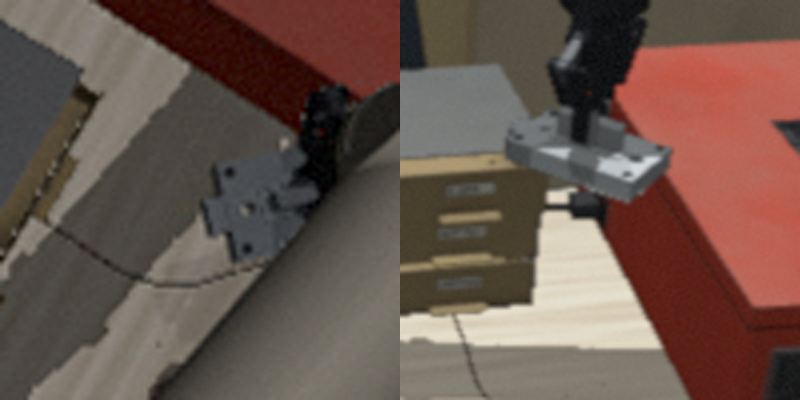

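The plate is held level. In the top crop the lip is at (210,215), pointing +y. Carrying it over the drawers.

Call:
move_arm(
  increments=[
    [0,3,0.55,0,0,0,-0.18],
    [0,3.2,0.57,0,0,0,-0.18],
    [0,3.2,0.58,0,0,0,-0.18],
    [0,3.2,0.59,0,0,0,-0.18],
    [0,3.2,0.6,0,0,0,-0.18],
  ],
)

```text
time_s: 10.28
ee_pos: [0.491, -0.1525, 0.299]
eef_rot: [-3.138, -0.001, 1.817]
wrist_force: [0.9, 0.1, -3.6]
grip_width: 0.0128
gripper_force: 59.3
```

Call:
move_arm(
  increments=[
    [0,3.2,0.6,0,0,0,-0.18],
    [0,3.2,0.62,0,0,0,-0.18],
    [0,3.2,0.63,0,0,0,-0.18],
    [0,3.2,0.64,0,0,0,-0.18],
    [0,3.2,0.65,0,0,0,-0.18],
  ],
)

```text
time_s: 10.7
ee_pos: [0.4812, 0.0101, 0.2993]
eef_rot: [-3.138, -0.0, 1.833]
wrist_force: [0.7, 0.5, -2.9]
grip_width: 0.0127
gripper_force: 59.3
```

Call:
move_arm(
  increments=[
    [0,3.2,0.65,0,0,0,-0.18],
    [0,3.2,0.66,0,0,0,-0.18],
    [0,3.2,0.67,0,0,0,-0.18],
    [0,3.2,0.68,0,0,0,-0.18],
    [0,3.2,0.69,0,0,0,-0.18],
  ],
)

```text
time_s: 11.12
ee_pos: [0.4711, 0.1729, 0.299]
eef_rot: [-3.138, 0.001, 1.849]
wrist_force: [0.4, 0.4, -2.7]
grip_width: 0.0129
gripper_force: 59.3
```

```bash
cat > base.py <<'E'
from h import *
# refine base pose from top4 (unobstructed): ray-cast contour of top face by depth mask
t=dict(np.load('top4.npz'));W=pts(t)
m=np.zeros(W.shape[:2],np.uint8);s=W[150:200,138:200,2];m[150:200,138:200]=(s>.030)&(s<.056)
c=max(cv2.findContours(m,0,1)[0],key=cv2.contourArea)[:,0]
q=np.array([ray(t,u,v,.042)[:2] for u,v in c],np.float32)*1000
r=cv2.minAreaRect(q);print('rect',r);a=np.radians(90+(r[2] if r[1][0]<r[1][1] else r[2]-90))
print(np.degrees(a),np.array(r[0])-7*np.array([np.cos(a),np.sin(a)]))
# pins dark blobs
f=cv2.cvtColor(t['frame'],cv2.COLOR_RGB2GRAY).astype(float)
for u0,v0 in ((156,177.5),(179,171.5)):
    u,v=int(u0),int(v0);p=f[v-3:v+4,u-3:u+4];w=np.clip(np.median(p)-12-p,0,None);V,U=np.mgrid[v-3:v+4,u-3:u+4]
    cu,cv_=(w*U).sum()/w.sum(),(w*V).sum()/w.sum();print('pin',cu,cv_,ray(t,cu,cv_,.052)[:2].round(4),ray(t,cu,cv_,.042)[:2].round(4))
g=t['frame'].astype(int);k=(g[...,0]-g[...,2]>35);k[:150]=0;k[200:]=0;k[:,:140]=0;k[:,195:]=0
V,U=np.nonzero(k);print('pattern',U.mean(),V.mean(),len(U),ray(t,U.mean(),V.mean(),.032)[:2].round(4))
E
python3 base.py;python3 plan.py .4660 .322 .305 106.8 5 0
```

```text
rect ((463.0936584472656, 327.9956359863281), (75.19219207763672, 134.72207641601562), 16.583354949951172)
106.58335494995117 [465.09152811 321.28679728]
pin 155.5639534883721 177.88372093023256 [0.4539 0.3614] [0.4547 0.3638]
pin 179.0723076923077 171.41538461538462 [0.4786 0.2781] [0.4795 0.2799]
pattern 167.88235294117646 175.41176470588235 17 [0.4652 0.3219]
[0.4711 0.1729 0.299 ] [-3.138e+00  1.000e-03  1.849e+00] 11.1167 n 5
[0.0, 2.9, 0.72, -0.12, -0.04, 0.01, -0.17]
[0.0, 2.89, 0.73, -0.12, -0.04, 0.01, -0.17]
[0.0, 2.89, 0.74, -0.12, -0.04, 0.01, -0.17]
[0.0, 2.89, 0.75, -0.12, -0.04, 0.01, -0.17]
[0.0, 2.89, 0.76, -0.12, -0.04, 0.01, -0.17]
```

Call:
move_arm(
  increments=[
    [0,2.9,0.78,0,0,0,-0.15],
    [0,2.9,0.78,0,0,0,-0.15],
    [0,2.9,0.78,0,0,0,-0.15],
    [0,2.8,0.78,0,0,0,-0.1],
    [0,2.7,0.78,0,0,0,-0.1],
  ],
)

```text
time_s: 11.53
ee_pos: [0.4691, 0.3201, 0.2986]
eef_rot: [-3.137, 0.001, 1.861]
wrist_force: [-0.2, 0.1, -2.8]
grip_width: 0.0127
gripper_force: 59.3
```

Call:
move_arm(
  increments=[
    [0,0,0,3.5,0,0,0],
    [0,0,0,4,0,0,0],
    [0,0,0,4,0,0,0],
    [0,0,0,4,0,0,0],
    [0,0,0,3,0,0,0],
  ],
)

```text
time_s: 11.95
ee_pos: [0.4674, 0.3169, 0.1104]
eef_rot: [-3.135, 0.003, 1.86]
wrist_force: [-0.5, -0.6, -3.5]
grip_width: 0.0131
gripper_force: 59.3
```

Call:
move_arm(
  increments=[
    [0,0,0,0,0,0,0],
    [0,0,0,0,0,0,0],
    [0,0,0,0,0,0,0],
    [0,0,0,0,0,0,0],
    [0,0,0,0,0,0,0],
  ],
)

```text
time_s: 12.37
ee_pos: [0.4716, 0.3196, 0.1186]
eef_rot: [3.138, -0.002, 1.86]
wrist_force: [0.3, -0.1, -3.0]
grip_width: 0.0126
gripper_force: 59.5
```

```bash
python3 plan.py .4675 .3202 .09 106.6 5 0; python3 look.py 7 "(140,140,200,200)" "(180,120,240,180)"
```

```text
[0.4716 0.3196 0.1186] [ 3.138e+00 -2.000e-03  1.860e+00] 12.3667 n 5
[0.0, 0.03, -0.08, 0.57, 0.04, -0.02, -0.01]
[0.0, 0.03, -0.08, 0.57, 0.04, -0.02, -0.01]
[0.0, 0.03, -0.08, 0.57, 0.04, -0.02, -0.01]
[0.0, 0.03, -0.08, 0.57, 0.04, -0.02, -0.01]
[0.0, 0.03, -0.08, 0.57, 0.04, -0.02, -0.01]
[0.4711 0.3193 0.118 ] [ 3.139e+00 -1.000e-03  1.860e+00] 0.013020850237042865 12.4667 [ 0.   0.2 -4. ]
```

View pics/look7.png

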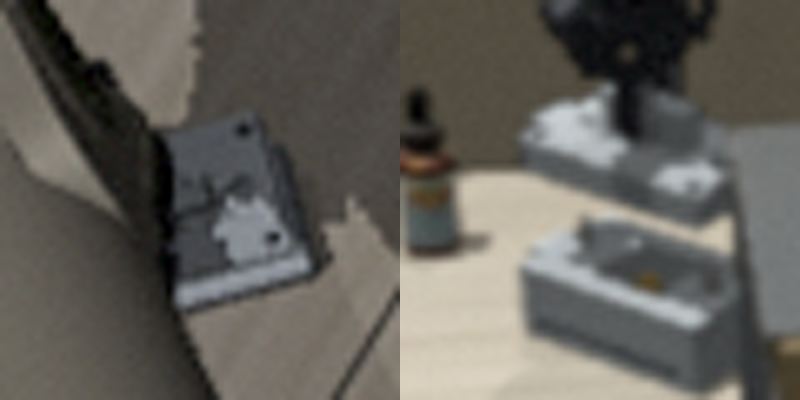

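The plate hangs just above the base with lips at the same end. I'll compare side faces in the scene depth before lowering.

```bash
python3 - <<'E'
from h import *
g=dict(np.load('scene7.npz'));W=pts(g);s=bot.state();a=s['eef_rot'][2]
X=np.array([np.cos(a),np.sin(a)]);D=np.array([np.sin(a),-np.cos(a)])
W=W[115:185,175:245].reshape(-1,3);W=W[np.isfinite(W[:,0])]
c=W[:,:2]-s['ee_pos'][:2];lx=c@X*1e3;ld=c@D*1e3;z=W[:,2]
for n,lo,hi in (('plate',.098,.114),('base',.012,.036)):
    k=(z>lo)&(z<hi)&(abs(lx)<50)&(ld<-25)&(ld>-60);p=np.polyfit(lx[k],ld[k],1)
    print(n,'side',k.sum(),'med',np.median(ld[k]).round(2),'slope deg',np.degrees(p[0]).round(2),'at0',p[1].round(2))
    k=(z>lo)&(z<hi)&(ld>-28)&(ld<30)&(lx<-45)&(lx>-85);print('  end',k.sum(),np.percentile(lx[k],[10,50,90]).round(1) if k.sum() else '', (np.polyfit(ld[k],lx[k],1).round(2) if k.sum()>3 else ''))
# top view
g=dict(np.load('top7.npz'));W=pts(g)[140:205,135:200].reshape(-1,3);W=W[np.isfinite(W[:,0])];c=W[:,:2]-s['ee_pos'][:2];lx=c@X*1e3;ld=c@D*1e3;z=W[:,2]
for n,lo,hi in (('plate',.108,.125),('base',.036,.048)):
    k=(z>lo)&(z<hi)&(abs(ld)<45)&(abs(lx)<80);print(n,k.sum(),'lx min',np.sort(lx[k])[:8].round(1),'ld',np.percentile(ld[k],[0,2,98,100]).round(1))
E
```

```text
plate side 113 med -35.53 slope deg 0.57 at0 -34.88
  end 32 [-65.7 -58.4 -48.9] [  0.33 -53.11]
base side 127 med -40.62 slope deg -0.55 at0 -40.32
  end 32 [-62.3 -59.6 -56.9] [  0.11 -57.16]
plate 313 lx min [-60.4 -60.  -60.  -59.9 -59.8 -59.7 -59.7 -59.7] ld [-37.6 -36.9  35.2  37. ]
base 95 lx min [-55.5 -55.2 -55.1 -55.1 -54.8 -54.7 -54.6 -54.5] ld [-42.  -41.8  21.2  32.7]
```

Call:
move_arm(
  increments=[
    [0,0.13,-0.23,0.5,0,0,0],
    [0,0.13,-0.23,0.8,0,0,0],
    [0,0,0,0.8,0,0,0],
    [0,0,0,0.5,0,0,0],
    [0,0,0,0.2,0,0,0],
  ],
)

```text
time_s: 12.88
ee_pos: [0.4643, 0.3194, 0.0866]
eef_rot: [-3.139, 0.001, 1.86]
wrist_force: [0.9, -0.1, -3.2]
grip_width: 0.0129
gripper_force: 59.7
```

Call:
move_arm(
  increments=[
    [0,0,0,0,0,0,0],
    [0,0,0,0,0,0,0],
    [0,0,0,0,0,0,0],
    [0,0,0,0,0,0,0],
    [0,0,0,0,0,0,0],
  ],
)

```text
time_s: 13.3
ee_pos: [0.4654, 0.32, 0.0886]
eef_rot: [3.141, -0.0, 1.86]
wrist_force: [0.4, -0.4, -4.0]
grip_width: 0.0126
gripper_force: 59.7
```

```bash
python3 look.py 8 "(140,140,200,200)" "(190,130,235,175)"; python3 - <<'E'
from h import *
g=dict(np.load('scene8.npz'));W=pts(g);s=bot.state();a=s['eef_rot'][2]
X=np.array([np.cos(a),np.sin(a)]);D=np.array([np.sin(a),-np.cos(a)])
W=W[115:185,175:245].reshape(-1,3);W=W[np.isfinite(W[:,0])]
c=W[:,:2]-s['ee_pos'][:2];lx=c@X*1e3;ld=c@D*1e3;z=W[:,2];h=s['ee_pos'][2]-.021
for n,lo,hi in (('plate',h+.003,h+.017),('base',.012,.036)):
    k=(z>lo)&(z<hi)&(abs(lx)<50)&(ld<-25)&(ld>-60);p=np.polyfit(lx[k],ld[k],1)
    print(n,'side',k.sum(),'med',np.median(ld[k]).round(2),'slope',np.degrees(p[0]).round(2),'at0',p[1].round(2))
    k=(z>lo)&(z<hi)&(ld>-40)&(ld<0)&(lx<-45)&(lx>-85);print(np.c_[ld[k],lx[k]][np.argsort(ld[k])].round(0).tolist()[::3])
E
```

```text
[0.4653 0.32   0.0885] [ 3.141 -0.     1.86 ] 0.013035725408809264 13.4 [-0.5 -0.  -3.4]
plate side 94 med -35.61 slope 0.77 at0 -35.04
[[-39.0, -57.0], [-37.0, -46.0], [-36.0, -58.0], [-34.0, -61.0], [-32.0, -55.0], [-30.0, -62.0], [-29.0, -58.0], [-27.0, -64.0], [-22.0, -56.0], [-17.0, -56.0], [-16.0, -68.0], [-15.0, -46.0], [-14.0, -53.0], [-11.0, -64.0], [-10.0, -46.0], [-8.0, -57.0], [-5.0, -51.0], [-2.0, -61.0]]
base side 129 med -35.21 slope 0.03 at0 -35.07
[[-40.0, -63.0], [-39.0, -58.0], [-37.0, -50.0], [-36.0, -45.0], [-35.0, -46.0], [-35.0, -63.0], [-34.0, -62.0], [-33.0, -48.0], [-32.0, -65.0], [-31.0, -59.0], [-29.0, -58.0], [-24.0, -62.0], [-23.0, -58.0], [-20.0, -59.0], [-18.0, -62.0], [-17.0, -62.0], [-15.0, -60.0], [-12.0, -62.0], [-10.0, -61.0], [-8.0, -63.0], [-7.0, -63.0], [-4.0, -64.0], [-1.0, -63.0]]
```

View pics/look8.png

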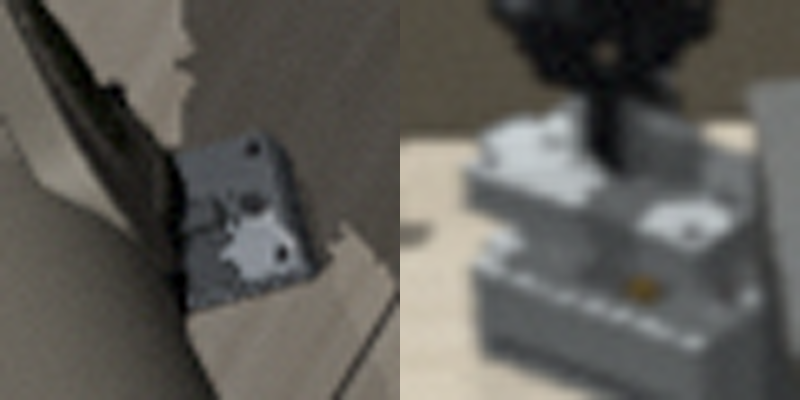

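The long sides now line up. The large hole shows at (258,203) in the top crop, so I'll compare it with the pin position.

```bash
python3 - <<'E'
from h import *
t=dict(np.load('top8.npz'));s=bot.state();a=s['eef_rot'][2];X=np.array([np.cos(a),np.sin(a)]);D=np.array([np.sin(a),-np.cos(a)])
f=cv2.cvtColor(t['frame'],cv2.COLOR_RGB2GRAY).astype(int)
print(f[165:176,172:186])
for uv in ((177.8,169.9),): 
    p=ray(t,*uv,.0875)[:2];print(p.round(4),'hole centre->plate centre',(p+X*.044).round(4))
W=pts(t)[140:205,150:200].reshape(-1,3);W=W[np.isfinite(W[:,0])];c=W[:,:2]-s['ee_pos'][:2];lx=c@X*1e3;ld=c@D*1e3;z=W[:,2]
k=(z>.08)&(z<.095)&(abs(ld)<45)&(lx>-80)&(lx<0);print('plate end',np.sort(lx[k])[:25:3].round(1))
b=np.array([.4658,.3212])-s['ee_pos'][:2];print('base centre lx,ld',b@X*1e3,b@D*1e3)
t=dict(np.load('top4.npz'));W=pts(t)[140:205,130:205].reshape(-1,3);W=W[np.isfinite(W[:,0])];c=W[:,:2]-s['ee_pos'][:2];lx=c@X*1e3;ld=c@D*1e3;z=W[:,2]
k=(z>.037)&(z<.05)&(abs(ld)<45)&(abs(lx)<80);print('base end',np.sort(lx[k])[:25:3].round(1))
E
```

```text
[[ 82  84  82  82  81  83  85  86  89  60  40  40  67  76]
 [ 84  83  81  83  83  85  86  85  89  59  51  36  61  71]
 [ 85  85  88  87  88  85  86  88  88  69  51  36  49  61]
 [ 83  86  74  84  83  79  76  85  89  75  58  38  45  57]
 [ 70  85  65  76  57  52  54  74  80  90  59  46  46  62]
 [ 44  68  81  76  46  46  44  54  80  86  63  45  38  52]
 [ 47  45  81  82  60  47  41  78 114  98  70  47  29  47]
 [ 52  39  67  70  98  98 100 130 155 109  78  58  41  43]
 [ 46  40  98  72 127 140 147 150 152 128  92  55  43  39]
 [ 60  58 116 115 133 137 139 137 145 152 129  78  47  31]
 [ 74  69  60 125 139 139 137 139 140 143 156 126  72  32]]
[0.4803 0.2762] hole centre->plate centre [0.4678 0.3184]
plate end [-59.8 -59.5 -59.4 -59.  -58.8 -58.3 -57.7 -57.  -56.5]
base centre lx,ld 0.994792354780617 0.7861492174823542
base end [-57.8 -57.5 -57.3 -56.7 -55.9 -55.5 -54.8 -54.4 -53.7]
```

Call:
move_arm(
  increments=[
    [0,0.1,0.07,0.2,0,0,0],
    [0,0,0,0.3,0,0,0],
    [0,0,0,0.3,0,0,0],
    [0,0,0,0.3,0,0,0],
    [0,0,0,0,0,0,0],
  ],
)

```text
time_s: 13.82
ee_pos: [0.4651, 0.3207, 0.0763]
eef_rot: [-3.14, 0.001, 1.86]
wrist_force: [1.0, -0.1, -3.6]
grip_width: 0.0127
gripper_force: 59.7
```

Call:
move_arm(
  increments=[
    [0,0,0,0,0,0,0],
    [0,0,0,0,0,0,0],
    [0,0,0,0,0,0,0],
    [0,0,0,0,0,0,0],
    [0,0,0,0,0,0,0],
  ],
)

```text
time_s: 14.23
ee_pos: [0.4657, 0.3211, 0.0774]
eef_rot: [3.141, -0.0, 1.86]
wrist_force: [0.3, 0.3, -3.9]
grip_width: 0.0129
gripper_force: 59.7
```

Call:
move_arm(
  increments=[
    [0,0,0,0.1,0,0,0],
    [0,0,0,0.1,0,0,0],
    [0,0,0,0.1,0,0,0],
    [0,0,0,0.1,0,0,0],
    [0,0,0,0,0,0,0],
  ],
)

```text
time_s: 14.65
ee_pos: [0.4655, 0.3211, 0.073]
eef_rot: [-3.141, 0.0, 1.86]
wrist_force: [0.0, -0.8, -3.4]
grip_width: 0.0126
gripper_force: 59.7
```

```bash
python3 -c "
from h import *
s=bot.state();print(s['ee_pos'],s['eef_rot'],s['wrist_force'],s['wrist_torque'])"
```

```text
[0.46548429 0.32107725 0.07300468] [-3.14126766e+00  7.94867116e-05  1.85982255e+00] [ 0.04098324 -0.83601449 -3.3527715 ] [ 0.06111906 -0.02038117 -0.06277655]
```

Call:
move_arm(
  increments=[
    [0,0,0,0.1,0,0,0],
    [0,0,0,0.1,0,0,0],
    [0,0,0,0.1,0,0,0],
    [0,0,0,0,0,0,0],
    [0,0,0,0,0,0,0],
  ],
)

```text
time_s: 15.07
ee_pos: [0.4657, 0.3214, 0.0703]
eef_rot: [3.141, -0.0, 1.86]
wrist_force: [1.0, 0.8, -4.9]
grip_width: 0.0131
gripper_force: 59.5
```

```bash
python3 -c "
from h import *
s=bot.state();print(s['ee_pos'],s['eef_rot'],s['wrist_force'],s['wrist_torque'])"
```

```text
[0.4657025  0.32137507 0.07028188] [ 3.14121804e+00 -2.68275062e-04  1.85999382e+00] [ 0.96656229  0.78405916 -4.94552632] [ 0.42615284 -0.29165425 -0.00391573]
```

Call:
move_arm(
  increments=[
    [0,0,0,0.1,0,0,0],
    [0,0,0,0.1,0,0,0],
    [0,0,0,0.1,0,0,0],
    [0,0,0,0,0,0,0],
    [0,0,0,0,0,0,0],
  ],
)

```text
time_s: 15.48
ee_pos: [0.4657, 0.3214, 0.0673]
eef_rot: [3.141, -0.0, 1.86]
wrist_force: [1.3, 2.3, -4.7]
grip_width: 0.0133
gripper_force: 59.5
```

```bash
python3 -c "
from h import *
s=bot.state();print(s['ee_pos'],s['eef_rot'],s['wrist_force'],s['wrist_torque'])"
```

```text
[0.46568715 0.3213869  0.06725398] [ 3.14121793e+00 -2.58197473e-04  1.86005373e+00] [ 1.28931379  2.33419673 -4.73630015] [ 0.81083019 -0.52866549  0.0583046 ]
```

Call:
move_arm(
  increments=[
    [0,0.04,0.03,0.1,0,0,0],
    [0,0,0,0.1,0,0,0],
    [0,0,0,0.1,0,0,0],
    [0,0,0,0.05,0,0,0],
    [0,0,0,0,0,0,0],
  ],
)

```text
time_s: 15.9
ee_pos: [0.4657, 0.3215, 0.0636]
eef_rot: [-3.141, 0.0, 1.86]
wrist_force: [1.1, 2.3, -3.6]
grip_width: 0.0129
gripper_force: 59.7
```

```bash
python3 -c "
from h import *
s=bot.state();print(s['ee_pos'],s['eef_rot'],s['wrist_force'],s['wrist_torque'])"
```

```text
[0.4656923  0.32151022 0.06358317] [-3.14135849e+00  1.32843958e-04  1.85988978e+00] [ 1.11863744  2.31504514 -3.58929854] [ 0.45624709 -0.37236018  0.01050476]
```

Almost seated. Now pressing gently.

Call:
move_arm(
  increments=[
    [0,0,0,0.04,0,0,0],
    [0,0,0,0.03,0,0,0],
    [0,0,0,0.02,0,0,0],
    [0,0,0,0,0,0,0],
    [0,0,0,0,0,0,0],
  ],
)

```text
time_s: 16.32
ee_pos: [0.4657, 0.3215, 0.0633]
eef_rot: [-3.141, -0.0, 1.86]
wrist_force: [-2.3, -0.9, 5.5]
grip_width: 0.0134
gripper_force: 60.8
```

```bash
python3 -c "
from h import *
s=bot.state();print(s['ee_pos'],s['eef_rot'],s['wrist_force'],s['wrist_torque'])"
```

```text
[0.46573345 0.32148376 0.06330224] [-3.14147545e+00 -1.42590616e-04  1.85975170e+00] [-2.33053074 -0.85101282  5.50447961] [-0.1496515   0.53829019  0.02107605]
```

Call:
move_arm(
  increments=[
    [0,0,0,0.04,0,0,0],
    [0,0,0,0.04,0,0,0],
    [0,0,0,0,0,0,0],
    [0,0,0,0,0,0,0],
    [0,0,0,0,0,0,0],
  ],
)

```text
time_s: 16.73
ee_pos: [0.4658, 0.3215, 0.0633]
eef_rot: [3.141, -0.001, 1.86]
wrist_force: [-5.5, -1.7, 13.0]
grip_width: 0.013
gripper_force: 62.0
```

Call:
move_arm(
  increments=[
    [0,0,0,0,0,0,0],
    [0,0,0,0,0,0,0],
    [0,0,0,0,0,0,0],
    [0,0,0,0,0,0,0],
    [0,0,0,0,0,0,0],
  ],
)

```text
time_s: 17.15
ee_pos: [0.4657, 0.3215, 0.0633]
eef_rot: [3.142, -0.001, 1.86]
wrist_force: [-6.0, -2.8, 12.4]
grip_width: 0.0128
gripper_force: 62.0
```

Call:
move_arm(
  increments=[
    [0,0,-0.05,0.03,0,0,0],
    [0,0,0,0.03,0,0,0],
    [0,0,0,0.02,0,0,0],
    [0,0,0,0,0,0,0],
    [0,0,0,0,0,0,0],
  ],
)

```text
time_s: 17.57
ee_pos: [0.4658, 0.3215, 0.0633]
eef_rot: [3.14, -0.001, 1.86]
wrist_force: [-6.0, -3.7, 18.2]
grip_width: 0.0128
gripper_force: 63.0
```

Call:
move_arm(
  increments=[
    [0,0,0,0,0,0,0],
    [0,0,0,0,0,0,0],
    [0,0,0,0,0,0,0],
    [0,0,0,0,0,0,0],
    [0,0,0,0,0,0,0],
  ],
)

```text
time_s: 17.98
ee_pos: [0.4657, 0.3215, 0.0633]
eef_rot: [3.14, -0.001, 1.86]
wrist_force: [-6.0, -4.4, 18.6]
grip_width: 0.0129
gripper_force: 62.9
```

Nearly 20 N. I'll trim off some of the sideways load, add a little push, and check flushness.

Call:
move_arm(
  increments=[
    [0,-0.03,-0.05,0.01,0,0,0],
    [0,0,0,0.01,0,0,0],
    [0,0,0,0,0,0,0],
    [0,0,0,0,0,0,0],
    [0,0,0,0,0,0,0],
  ],
)

```text
time_s: 18.4
ee_pos: [0.4658, 0.3216, 0.0633]
eef_rot: [3.139, -0.001, 1.86]
wrist_force: [-4.6, -2.3, 18.1]
grip_width: 0.0127
gripper_force: 62.7
```

```bash
python3 look.py 9 "(140,140,200,200)" "(190,130,235,175)"; python3 -c "
from h import *
s=bot.state();print(s['ee_pos'],s['eef_rot'],s['wrist_force'],s['wrist_torque'],s['time_s'])"
```

```text
[0.4658 0.3215 0.0633] [ 3.139e+00 -1.000e-03  1.860e+00] 0.01312159550001865 18.5 [-3.8 -2.8 17.9]
[0.46579133 0.32154613 0.06330861] [ 3.13927479e+00 -1.43011879e-03  1.85968969e+00] [-3.81048084 -2.75879464 17.93855543] [-0.56050165  1.10175946  0.02356965] 18.5
```

View pics/look9.png

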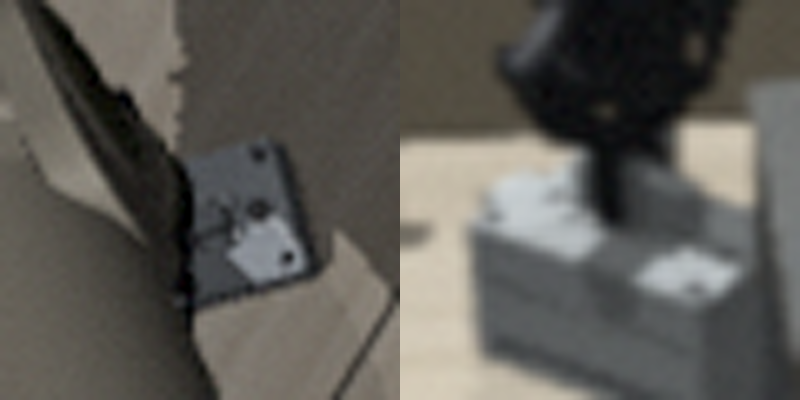

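The halves are closed flush with sides aligned, and no gap shows along the seam in the scene crop from (480,285) to (700,345). One last trim to 20 N before I hand in.

Call:
move_arm(
  increments=[
    [0,0,-0.03,0.02,0,0,0],
    [0,0,0,0.01,0,0,0],
    [0,0,0,0,0,0,0],
    [0,0,0,0,0,0,0],
    [0,0,0,0,0,0,0],
  ],
)

```text
time_s: 18.92
ee_pos: [0.4658, 0.3215, 0.0633]
eef_rot: [3.139, -0.002, 1.86]
wrist_force: [-4.2, -3.3, 19.9]
grip_width: 0.013
gripper_force: 62.9
```

```bash
python3 -c "
from h import *
s=bot.state();f=s['wrist_force'];print(f,s['ee_pos'])
if 18<f[2]<23: print(bot.close_job())"
```

```text
[-4.20673205 -3.30220458 19.87554451] [0.46577695 0.32154101 0.06326416]
the job is handed in; nothing more can be done
None
```

The job is handed in at about 19 s: the pattern went in standing upright in the cavity, and the mould is closed flush with the lips at the same end, still gripped and pressed down with about 20 N (about 5 N of sideways load remained).

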